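# Reset a tripped rainwater pump and hold it on prime

## Robot

A 7-joint arm with a two-finger parallel gripper is mounted at the origin on the work surface. World frame = base frame: x ahead of the robot, y to its left, z up, the work surface at z = 0. Lengths are in mm, angles in rad, forces in N, time in s.
With the tool pointing down it reaches from about 400 to 900 mm from the base axis. Payload 5.5 kg.
Tool frame: the origin (TCP) lies at the very end of the fingers, on their centre line; the grasp point (between the pads) lies env.grip_point_offset behind it (env.grip_point_offset is the distance from the TCP to the grasp point, in mm); z points along the fingers, x is the direction in which the jaws open and shut, and the axes are right-handed (so a half turn about z gives the same grasp; the last joint's range is limited). The gripper opens to 85 mm and grips with 20 to 120 N. Pads are 22 mm wide; open, the fingers measure 114 mm over their backs; the gripper's body (76 mm by 85 mm) begins 54 mm behind the grasp point. The pads swing forward as they close: fully open they stand 13 mm farther back than shut.
Start: joints at [1.574, 0.501, -0.427, 1.55, 0.221, 1.138, -0.21], TCP at [167.01, -628.178, 231.31] pointing down, gripper open.
Joint ranges: [-2.88, 2.88], [-0.31, 2.03], [-1.54, 1.56], [0.2, 2.42], [-1.41, 4.55], [0.19, 2.02], [-2.57, 2.57]. Speed limits (rad/s): [2.57, 2.57, 3.14, 3.14, 3.14, 3.14, 3.14].

## Interface

Orientations are given as a 3x3 rotation matrix whose columns are the frame's x, y, z axes.
In Python, from bench import env gives the robot as it stands. The module is installed in compiled form; this text tells all that it offers.
- The arm moves only by the tool move_arm, never from a script. Its argument "motion" is a list that holds one entry, the list of rows, each a list of 7 numbers: the shift along the tool's x, y, z normalised to -1 to 1, where 1 is 1 m, then the turn, a rotation vector about the tool's x, y, z normalised to -1 to 1, where 1 is 180 degrees, then the closure in counts, from 0 (fully open) to 255 (shut). In form: [[[dx, dy, dz, wx, wy, wz, claw], ...]]. A call has 1 to 5 rows; each row shifts and turns the commanded pose from where the row before left it, along the tool's axes as they then stand; what a row does not reach is not made up. A row lasts 1/10 s, in which the tool goes at most 50 mm and 8.59 degrees, less where a joint would pass 70% of its speed; a pose out of reach is approached as far as the arm can. A call with a number of a shift or a turn outside -1 to 1 is refused whole. A call with a gripper value outside its range is refused whole. The fingers move at their own pace and stop on an object; "newtons" is the grip in N (left out, the last holds). Time passes only in rows, so rows that do not move let the fingers close. It gives the time, the measured TCP pose, the force and the opening at its end, in the units of the state.
- env.read_state(): the state, without advancing time (a new reading comes with each control period).
- env.capture(name): name is "side" or "top"; returns the picture (400x640x3 uint8, blue, green, red); there is no depth.
- env.get_calibration(name): a dict with "fx", "fy", "cx", "cy" (pixels), "distortion" ([k1, k2, p1, p2, k3] as OpenCV has them; the pictures are not rectified), "R" (3x3) and "t" (3): a world point X has camera coordinates R X + t. Camera axes: x right, y down, z forward; pixel columns grow to the right and rows downward; lengths in mm; the calibration is good to about 2 mm. A picture is of the moment at which its call begins. get_calibration takes no time and is no camera call.
- env.sign_off(): hands the job in, once; it reports no verdict.
The state is a dict: "time": time; "joint_pos": joint angles; "joint_velocities": joint speeds; "joint_torque": joint torques, N m; "tcp_pos": TCP position; "tool_rot": TCP orientation; "ft_force": force on the tool from outside, world axes, zero at the start; "torque": the same for the moment, N m; "gripper_width": finger opening in mm.
Only numpy, scipy, OpenCV 4.12 (cv2) and the standard library are available. Lean on these libraries where they do the work, as an engineer would, in place of code of your own. Each camera call takes 0.05 s, during which the arm holds its last target.

## Task

The rainwater pump on this laundry shelf has tripped and lost its prime: push its mushroom stop head right down until it latches, then twist it clockwise so that it pops back out. Then turn the bar-grip selector clockwise from off, past its two click stops, to the sprung third position (prime) and finish while still holding it there against its return spring: do not let go at the end. Leave the bottles, basket, canister, funnel, scoop and brush standing where they are.

Things in the scene. Friction and masses are not known exactly. Their poses are not given: they have to be found in the camera images.
- pump: fixed rainwater pump, 400 mm long (y) x 170 mm: grey motor at +y, black wet end at -y; a white pipe arch tops out at 225 mm, 100 mm past the selector. Flat cream control box over the motor, 125 (x) x 230 mm (y), level lid 200 mm above the shelf: mushroom stop head near its +y end, selector 116 mm from it near its -y end. Origin: on the shelf under the pump's middle; its front faces -x.
- stop_top (a point): centre of the top of the mushroom stop head: round, black, 40 mm across, 18 mm thick, fluted rim, upright axis. Out, its top is 40 mm and its underside 22 mm above the lid. Fixed collar below it: 38 mm across up to 4 mm above the lid, 30 mm across up to 13 mm. The point moves and turns with the head.
- stop_press (a joint): how far the head is pushed in, m: 0 out, 0.008 bottom of travel. A 2.5 to 4.5 N spring pushes it out. Pushed to the bottom (8 mm; 5 N is enough, 20 N does no harm) and let go, it stays latched at 0.005 to 0.006; pushed in less than 7 mm it springs back out. Latched, only twisting frees it.
- stop_twist (a joint): twist of the head, rad, positive clockwise from above: 0 at rest, end stop 0.85. Latched, a twist beyond about 0.55 frees it and the spring pushes it out 5 mm (a firm grip must let go, or follow it up, for it to come out). A light spring (0.03 N m) turns it back to 0 when let go.
- selector_grip (a point): middle of the selector's bar grip, on its upright axis, 30 mm above the lid. Black bar 54 mm long (point x; the end with a white line points to +x), 14 mm thick (point y), from 9 to 38 mm above the lid, on a disc 50 mm across and 9 mm high. The point turns with the selector.
- selector (a joint): selector angle, rad, positive clockwise from above: off at 0, click stops at 0.436 and 0.873 where it stays when let go, third position (prime) 1.31, end stop 1.36. A click takes 0.1 N m; going from second to third up to 0.26 N m; holding it there 0.1 to 0.25 N m. Let go there, it springs back to the second.
- basket: blue open plastic peg basket, 130 x 180 mm, 85 mm high, hoop handle up to 130 mm, full of wooden pegs; origin: centre of its underside. A bystander.
- funnel: grey hard silicone funnel standing mouth down, 96 mm across the mouth, 105 mm high; origin: centre of the mouth, on the shelf. A bystander.
- canister: stainless steel canister with a flat push button in its lid, 100 mm across, 135 mm high; origin: centre of its underside. A bystander.
- scoop: white plastic measuring scoop, cup 52 mm across and 45 mm high, flat handle reaching 108 mm to its -x side at 41 mm height; origin: centre of the cup's underside. A bystander.
- bottle_tall: closed amber glass bottle, 72 mm across, 215 mm high; origin: centre of its underside. A bystander.
- bottle_short: closed amber glass bottle, 60 mm across, 145 mm high; origin: centre of its underside. A bystander.
- brush: wooden scrubbing brush lying bristles down, 55 x 145 mm, 42 mm high; origin: centre of its underside. A bystander.

How it is judged:
By the outcome, as a careful person would: the job done as asked, in the order asked, and still so for the second after the job is handed in, while the arm keeps its last pose, push and grip.
It also fails if it takes over 58 s, if anything falls off the work surface, if the arm or the gripper's body presses on something with over 40 N, if the wrist force passes 120 N, or if a joint passes its speed limit or range.

## Working session

There is one attempt and no reset: what is moved stays moved. The work goes in short steps, Python scripts to look and compute and a tool call to move; the robot and the scene stay as the last step left them, time stands still between calls to the robot, and variables do not carry over. Pictures are saved under pics/ and viewed, and the job is handed in when it is done.

Besides the shell and the picture viewer there is one more tool, called after "Emit:" as name(argument=value, ...) on one line, values as JSON. move_arm: Moves the arm, as the interface text tells. Its arguments: {"type":"object","properties":{"motion":{"type":"array"},"newtons":{"type":"number"}},"required":["motion"]}

```bash
mkdir -p pics
python3 - <<'E'
from bench import env
import cv2
s=env.read_state(); print(s, env.grip_point_offset)
for n in("side","top"):
    cv2.imwrite(f"pics/{n}0.png",env.capture(n)); print(n,env.get_calibration(n))
E
```

```text
{'time': 0.0, 'joint_pos': array([ 1.57418856,  0.50187378, -0.42679529,  1.55147254,  0.22081767,
        1.13829986, -0.21029006]), 'joint_velocities': array([-0.00017428,  0.00047806, -0.00066622, -0.00085457, -0.00044691,
       -0.00105093,  0.00050246]), 'joint_torque': array([ 1.26870118e-04, -5.69523847e+01, -5.81596524e+00, -2.80934125e+01,
        1.05739071e-02,  1.20901479e-02,  4.26951445e-06]), 'tcp_pos': array([ 166.75503877, -627.51289523,  230.23408081]), 'tool_rot': array([[ 2.56971919e-01, -9.66418762e-01, -4.56729523e-04],
       [-9.66416821e-01, -2.56972319e-01,  1.93784335e-03],
       [-1.99013502e-03, -5.65802321e-05, -9.99998018e-01]]), 'ft_force': array([ 0.1646074 , -0.34496472,  0.21736608]), 'torque': array([-0.02630247, -0.00524543,  0.02517589]), 'gripper_width': 85.27753021627525} 18.700000000000003
side {'fx': 400.00969280994525, 'fy': 400.00969280994525, 'cx': 322.05641343741996, 'cy': 195.7793577920301, 'distortion': array([-0.08756246,  0.        ,  0.        ,  0.        ,  0.        ]), 'R': array([[-0.98490553, -0.17253865, -0.013839  ],
       [-0.11612217,  0.71791531, -0.6863769 ],
       [ 0.12836177, -0.67440938, -0.72711432]]), 't': array([ 560.20241354,  174.45762709, 1116.4524199 ])}
top {'fx': 516.0572371901878, 'fy': 516.0572371901878, 'cx': 314.4707678352718, 'cy': 193.9382658324593, 'distortion': array([-0.00493726,  0.        ,  0.        ,  0.        ,  0.        ]), 'R': array([[ 0.00465658, -0.99995958,  0.00769103],
       [-0.9895726 , -0.00571516, -0.14392155],
       [ 0.14395969, -0.00694066, -0.98955921]]), 't': array([ -33.77253348,  552.50959284, 1473.57467448])}
```

View pics/side0.png

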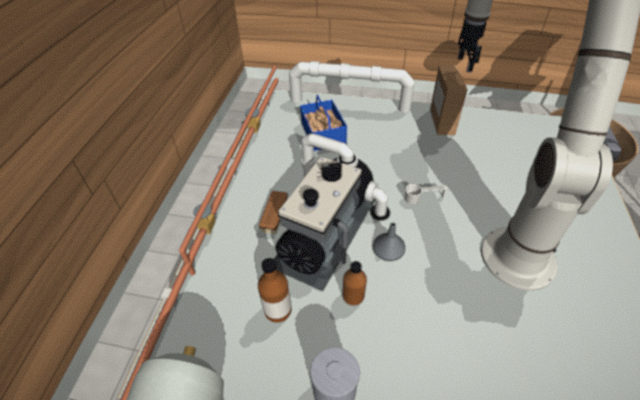

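View pics/top0.png

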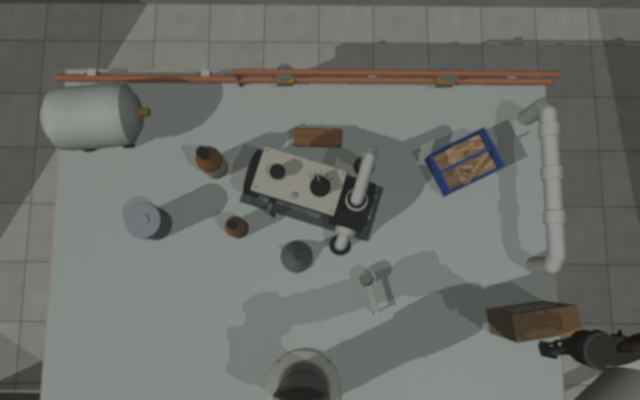

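The side view shows the stop head at about (311,196) and the selector at about (331,171). In the top view they are near (278,171) and (320,186). I'll zoom in to measure them.

```bash
cat > h.py <<'E'
import numpy as np, cv2
from bench import env
def ray(n,uv):
    c=env.get_calibration(n);K=np.array([[c['fx'],0,c['cx']],[0,c['fy'],c['cy']],[0,0,1]])
    p=cv2.undistortPoints(np.array([[uv]],float),K,np.array(c['distortion']))[0,0]
    R=np.array(c['R']);t=np.array(c['t']); return -R.T@t, R.T@np.array([p[0],p[1],1])
def onz(n,uv,z):
    o,d=ray(n,uv); return o+d*(z-o[2])/d[2]
def proj(n,X):
    c=env.get_calibration(n);K=np.array([[c['fx'],0,c['cx']],[0,c['fy'],c['cy']],[0,0,1]])
    return cv2.projectPoints(np.array([X],float),cv2.Rodrigues(np.array(c['R']))[0],np.array(c['t']),K,np.array(c['distortion']))[0][0,0]
def tri(a,b):
    o1,d1=ray("side",a);o2,d2=ray("top",b)
    d1/=np.linalg.norm(d1);d2/=np.linalg.norm(d2)
    A=np.stack([d1,-d2],1);s=np.linalg.lstsq(A,o2-o1,rcond=None)[0]
    p,q=o1+s[0]*d1,o2+s[1]*d2
    return (p+q)/2,np.linalg.norm(p-q)
def crop(n,img,x0,y0,w,h,k,f):
    cv2.imwrite(f,cv2.resize(img[y0:y0+h,x0:x0+w],None,fx=k,fy=k,interpolation=cv2.INTER_CUBIC))
E
python3 - <<'E'
from h import *
t=cv2.imread("pics/top0.png");s=cv2.imread("pics/side0.png")
crop("t",t,240,135,150,110,5,"pics/tz.png")
crop("s",s,265,130,130,100,6,"pics/sz.png")
E
```

```text
(no output)
```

View pics/tz.png

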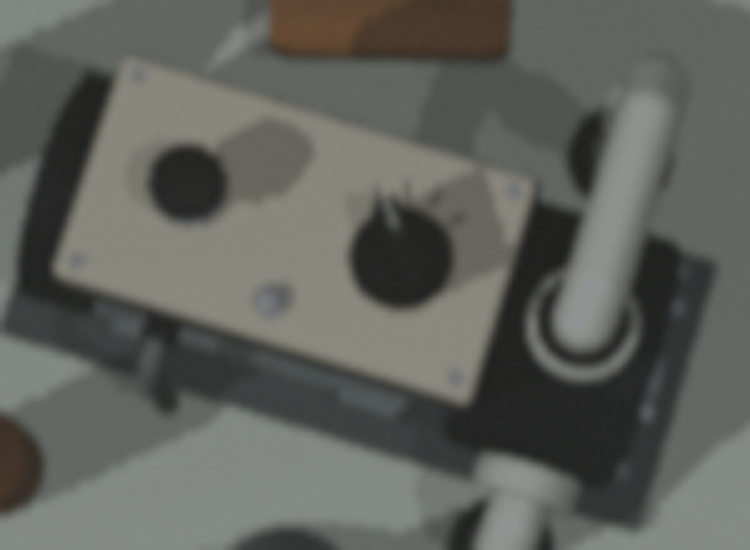

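View pics/sz.png

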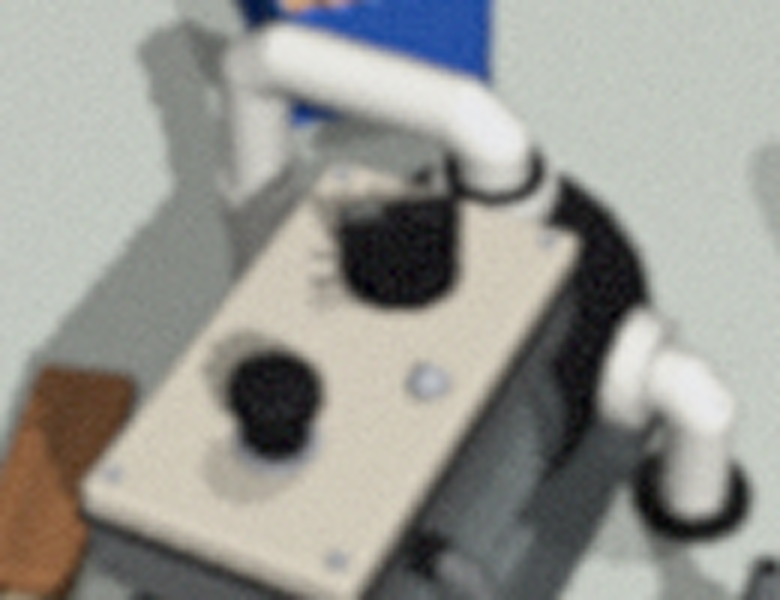

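Run:
```python
from h import *
t=cv2.imread("pics/top0.png");s=cv2.imread("pics/side0.png")
def enh(im,x0,y0,w,h,k,f,g):
    c=im[y0:y0+h,x0:x0+w].astype(float)/255; c=(255*np.clip(c*1.0,0,1)**g).astype(np.uint8)
    cv2.imwrite(f,cv2.resize(c,None,fx=k,fy=k,interpolation=cv2.INTER_CUBIC))
enh(t,300,165,40,40,15,"pics/tz2.png",.5)
enh(s,312,150,40,40,15,"pics/sz2.png",.5)
hsv=cv2.cvtColor(t,cv2.COLOR_BGR2HSV)
g=cv2.cvtColor(t,cv2.COLOR_BGR2GRAY)
roi=np.zeros_like(g);roi[155:192,262:334]=1
n,l,st,ce=cv2.connectedComponentsWithStats(((g<55)&(roi>0)).astype(np.uint8))
for i in range(1,n):
  if st[i,4]>40: print("top dark",st[i],ce[i],onz("top",ce[i],240),onz("top",ce[i],215))
gs=cv2.cvtColor(s,cv2.COLOR_BGR2GRAY);roi=np.zeros_like(gs);roi[150:210,300:345]=1
n,l,st,ce=cv2.connectedComponentsWithStats(((gs<55)&(roi>0)).astype(np.uint8))
for i in range(1,n):
  if st[i,4]>40: print("side dark",st[i],ce[i],onz("side",ce[i],230))
cs=np.array([(125,57),(533,182),(468,405),(55,270)])/5+[240,135]
P=[onz("top",c,200) for c in cs]
for a,b in zip(P,P[1:]+P[:1]): print(a.round(1),np.linalg.norm(b-a).round(1),np.degrees(np.arctan2(*(b-a)[[1,0]])))
```

```text
top dark [271 165  14  13 151] [277.26490066 171.15231788] [581.91815851  65.91276322 240.        ] [586.67844642  67.57495234 215.        ]
top dark [311 177  19  15 236] [320.04661017 184.94491525] [546.83810114 -43.5914001  240.        ] [550.922716   -44.03835836 215.        ]
side dark [322 157  21  24 288] [331.80902778 171.28472222] [544.03120537 -23.41434068 230.        ]
side dark [303 189  15  17 185] [310.19459459 196.85405405] [581.79528936  74.63865007 230.        ]
[656.1 102.1 200. ] 226.3 -107.00084031762408
[ 590.  -114.3  200. ] 123.2 163.79882858640562
[471.6 -79.9 200. ] 227.5 72.10989736878045
[541.5 136.7 200. ] 119.7 -16.781137143325502
```

View pics/tz2.png

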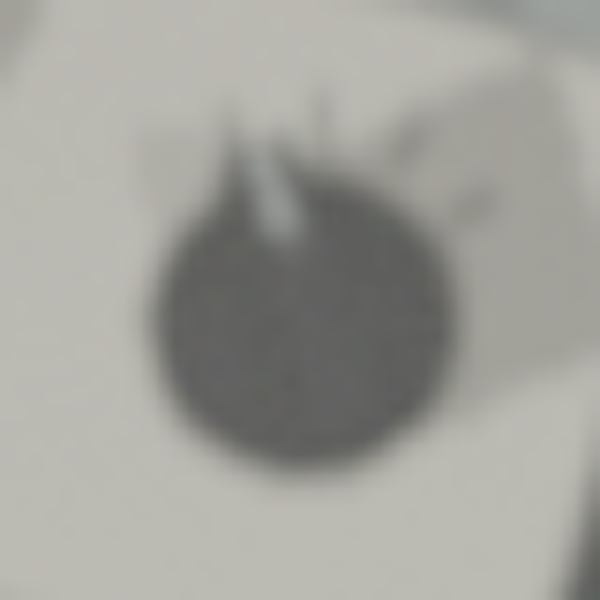

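View pics/sz2.png

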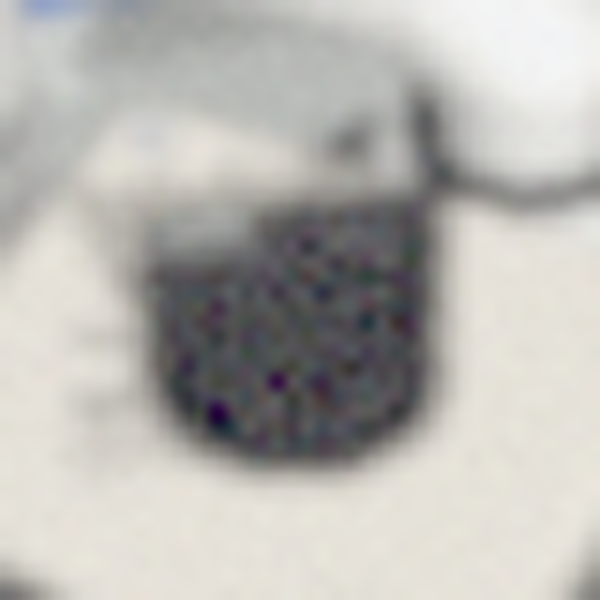

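Run:
```python
from h import *
f=lambda x,y:np.array([300+(x+.5)/15-.5,165+(y+.5)/15-.5])
C=onz("top",f(305,326),207);print("disc",C)
for q in [(285,235),(260,160)]:
  w=onz("top",f(*q),238);d=w-C;print(w,np.hypot(*d[:2]),np.degrees(np.arctan2(d[1],d[0])))
a=onz("top",f(285,235),238);b=onz("top",f(260,160),238);print("line",np.degrees(np.arctan2((b-a)[1],(b-a)[0])))
for q in [(230,125),(322,110),(405,145),(478,205)]:
  d=onz("top",f(*q),200)-C;print(np.hypot(*d[:2]),np.degrees(np.arctan2(d[1],d[0])))
H=onz("top",(277.3,171.3),239);print("head",H,np.hypot(*(H-C)[:2]),np.degrees(np.arctan2(*(H-C)[[1,0]])))
# side check
for z,p in((240,H),(207,C),(238,C)): print(proj("side",[p[0],p[1],z]))
for u in[(311,193),(310.5,192.5),]:print(tri(u,(277.3,171.3)))
s=env.read_state()['tool_rot'];print(s)
```

```text
disc [548.72915928 -43.72213592 207.        ]
[559.42721044 -39.72125766 238.        ] 11.42170413529795 20.504890574607767
[572.38281542 -35.40983143 238.        ] 25.071694294765972 19.3623586032798
line 18.406649718307857
39.099897201227826 19.683411045000465
39.70702129277537 -4.318867711389883
37.77668169264689 -27.75272156125324
38.019989372624345 -53.13588432946958
head [581.72482942  65.88370187 239.        ] 114.464640500648 73.24613805524939
[310.77093114 191.44911807]
[331.22351652 172.24520665]
[331.25470668 163.59027046]
(array([581.88002977,  66.12824406, 234.96971156]), np.float64(1.200948794570344))
(array([582.36095389,  66.06500466, 236.34953501]), np.float64(0.25990617617397666))
[[ 2.56880983e-01 -9.66442965e-01 -3.94332643e-04]
 [-9.66441461e-01 -2.56881279e-01  1.70633541e-03]
 [-1.75037253e-03 -5.72257027e-05 -9.99998466e-01]]
```

Emit:
move_arm(motion=[[[0,0,-0.05,0,0,0,0],[0,0,-0.05,0,0,0,0],[0,0,-0.04,0,0,0,0],[0,-0.04,0,0,0,0,0],[0,-0.04,0,0,0,0,0]]])

```text
time: 0.6
tcp_pos: [243.6, -608.7, 373.0]
tool_rot: [[0.253, -0.968, 0.001], [-0.968, -0.253, -0.003], [0.003, 0.0, -1.0]]
ft_force: [-0.1, -0.9, -0.5]
gripper_width: 85.7
```

Run:
```python
from h import *
s=env.read_state();print(s['time'],s['joint_pos'].round(3),s['tcp_pos'],s['tool_rot'].round(3))
```

```text
0.6 [ 1.471  0.423 -0.468  1.348  0.19   1.412 -0.306] [ 243.64098093 -608.73955154  373.02262495] [[ 0.253 -0.968  0.001]
 [-0.968 -0.253 -0.003]
 [ 0.003  0.    -1.   ]]
```

Emit:
move_arm(motion=[[[-0.0355,-0.031,0,0,0,0,0],[-0.0355,-0.031,0,0,0,0,0],[-0.0355,-0.031,0,0,0,0,0],[-0.0355,-0.031,0,0,0,0,0],[-0.0355,-0.031,0,0,0,0,0]]])

```text
time: 1.1
tcp_pos: [348.9, -394.2, 370.9]
tool_rot: [[0.257, -0.966, -0.001], [-0.966, -0.257, 0.0], [-0.001, 0.0, -1.0]]
ft_force: [1.8, -0.8, 0.2]
gripper_width: 85.6
```

Emit:
move_arm(motion=[[[-0.0355,-0.031,0,0,0,0,0],[-0.0355,-0.031,0,0,0,0,0],[-0.0355,-0.031,0,0,0,0,0],[-0.0355,-0.031,0,0,0,0,0],[-0.0355,-0.031,0,0,0,0,0]]])

```text
time: 1.6
tcp_pos: [452.9, -183.1, 371.2]
tool_rot: [[0.257, -0.967, -0.0], [-0.967, -0.257, -0.001], [0.0, 0.0, -1.0]]
ft_force: [0.8, -0.2, 0.4]
gripper_width: 85.2
```

Emit:
move_arm(motion=[[[-0.0355,-0.031,0,0,0,0,0],[-0.0355,-0.031,0,0,0,0,0],[-0.0355,-0.031,0,0,0,0,0],[-0.0355,-0.031,0,0,0,0,0],[-0.0355,-0.031,0,0,0,0,0]]])

```text
time: 2.1
tcp_pos: [557.3, 27.8, 371.1]
tool_rot: [[0.256, -0.967, -0.0], [-0.967, -0.256, -0.001], [0.0, 0.0, -1.0]]
ft_force: [0.5, -0.4, 1.8]
gripper_width: 85.6
```

Emit:
move_arm(motion=[[[0,0,0,0,0,-0.047,0],[0,0,0,0,0,-0.047,0],[0,0,0,0,0,-0.047,0],[0,0,0,0,0,-0.047,0],[0,0,0,0,0,-0.047,0]]])

```text
time: 2.6
tcp_pos: [556.6, 26.5, 370.9]
tool_rot: [[0.844, -0.537, -0.001], [-0.537, -0.844, -0.0], [-0.001, 0.001, -1.0]]
ft_force: [-0.1, 0.9, 0.3]
gripper_width: 85.3
```

Run:
```python
from h import *
s=env.read_state();print(s['time'],s['joint_pos'].round(3),s['tcp_pos'],s['tool_rot'].round(3))
```

```text
2.6 [ 0.719  0.35  -1.047  1.587  0.307  1.383 -0.926] [556.61516547  26.45778407 370.85730652] [[ 0.844 -0.537 -0.001]
 [-0.537 -0.844 -0.   ]
 [-0.001  0.001 -1.   ]]
```

Emit:
move_arm(motion=[[[0,0,0,0,0,-0.047,0],[0,0,0,0,0,-0.047,0],[0,0,0,0,0,-0.047,0],[0,0,0,0,0,-0.047,0],[0,0,0,0,0,-0.047,0]]])

```text
time: 3.1
tcp_pos: [556.6, 26.3, 370.9]
tool_rot: [[0.985, 0.171, -0.001], [0.171, -0.985, -0.0], [-0.001, 0.0, -1.0]]
ft_force: [-0.4, -0.2, 0.4]
gripper_width: 85.4
```

Emit:
move_arm(motion=[[[0,0,0,0,0,-0.047,0],[0,0,0,0,0,-0.047,0],[0,0,0,0,0,-0.047,0],[0,0,0,0,0,-0.047,0],[0,0,0,0,0,-0.047,0]]])

```text
time: 3.6
tcp_pos: [556.7, 26.2, 370.9]
tool_rot: [[0.614, 0.789, -0.001], [0.789, -0.614, -0.0], [-0.001, -0.0, -1.0]]
ft_force: [-0.3, -0.3, 1.3]
gripper_width: 85.8
```

Emit:
move_arm(motion=[[[0,0,0,0,0,-0.047,0],[0,0,0,0,0,-0.047,0],[0,0,0,0,0,-0.047,0],[0,0,0,0,0,-0.047,0],[0,0,0,0,0,-0.047,0]]])

```text
time: 4.1
tcp_pos: [556.7, 26.2, 370.8]
tool_rot: [[-0.077, 0.997, -0.001], [0.997, 0.077, 0.0], [0.0, -0.001, -1.0]]
ft_force: [0.5, 0.5, 0.1]
gripper_width: 85.5
```

```bash
cat > st.py <<'E'
from h import *
import sys
s=env.read_state();R=s['tool_rot'];p=s['tcp_pos']
print(s['time'],s['joint_pos'].round(3),p.round(1),'jaw',np.degrees(np.arctan2(R[1,0],R[0,0])).round(1),R[:,2].round(3),'F',s['ft_force'].round(1),'M',s['torque'].round(2),'w',s['gripper_width'].round(1))
if len(sys.argv)>3: print('tool delta',(R.T@(np.array(sys.argv[1:4],float)-p)).round(1))
E
python3 st.py 582 66 250
```

```text
Traceback (most recent call last):
  File "st.py", line 4, in <module>
    print(s['time'],s['joint_pos'].round(3),p.round(1),'jaw',np.degrees(np.arctan2(R[1,0],R[0,0])).round(1),R[:,2].round(3),'F',s['ft_force'].round(1),'M',s['torque'].round(2),'w',s['gripper_width'].round(1))
                                                                                                                                                                                    ^^^^^^^^^^^^^^^^^^^^^^^^
AttributeError: 'float' object has no attribute 'round'
```

Emit:
move_arm(motion=[[[0.0375,0.0285,0,0,0,0,0],[0,0,0.04,0,0,0,0],[0,0,0.04,0,0,0,0],[0,0,0.03,0,0,0,0],[0,0,0,0,0,0,0]]])

```text
time: 4.6
tcp_pos: [580.1, 64.4, 256.8]
tool_rot: [[-0.072, 0.997, -0.008], [0.997, 0.072, -0.002], [-0.001, -0.008, -1.0]]
ft_force: [0.5, -0.5, 0.5]
gripper_width: 85.5
```

```bash
sed -i "s/s\['gripper_width'\].round(1)/round(s['gripper_width'],1)/" st.py
python3 st.py 582 66 214
python3 - <<'E'
from h import *
for n,b in(("top",(240,135,110,80)),("side",(265,130,110,80))):
    im=env.capture(n);x,y,w,h=b;crop(n,im,x,y,w,h,7,f"pics/{n}1.png")
E
```

```text
4.6 [ 0.735  0.716 -1.345  1.672  0.712  1.354  0.912] [580.1  64.4 256.8] jaw 94.1 [-0.008 -0.002 -1.   ] F [ 0.5 -0.5  0.5] M [-0.03 -0.   -0.04] w 85.5
tool delta [ 1.5  2.3 42.7]
```

View pics/side1.png

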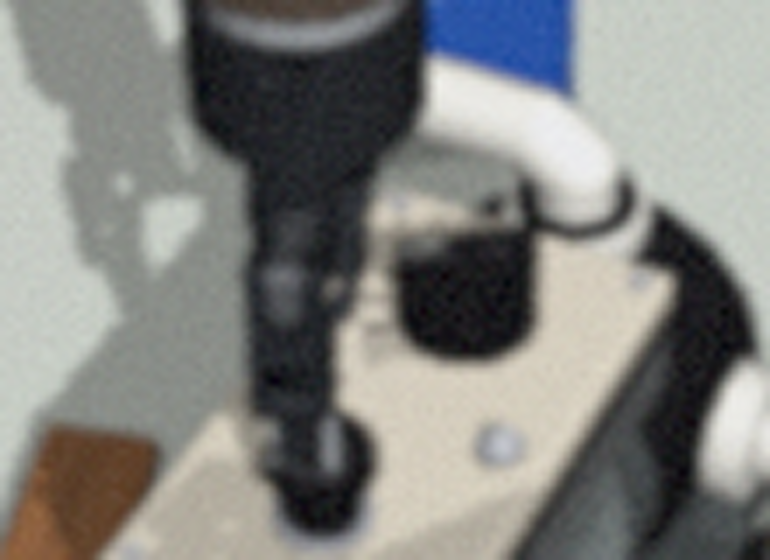

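View pics/top1.png

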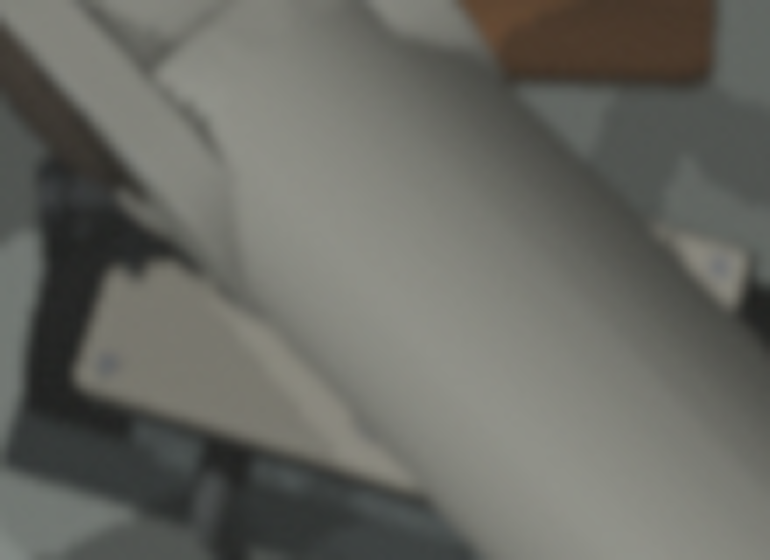

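Run:
```python
from h import *
for n in("top","side"): cv2.imwrite(f"pics/{n}2.png",env.capture(n))
```

```text
(no output)
```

View pics/side2.png

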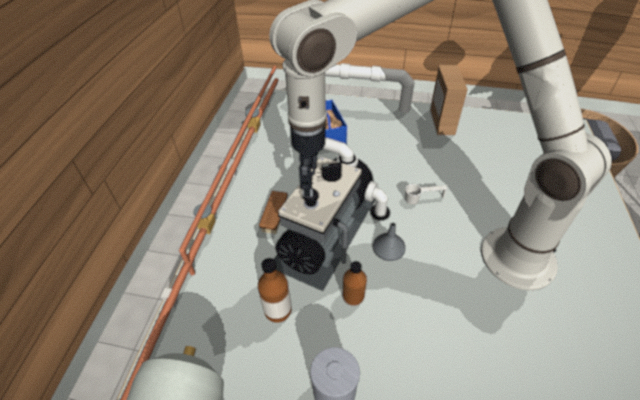

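View pics/top2.png

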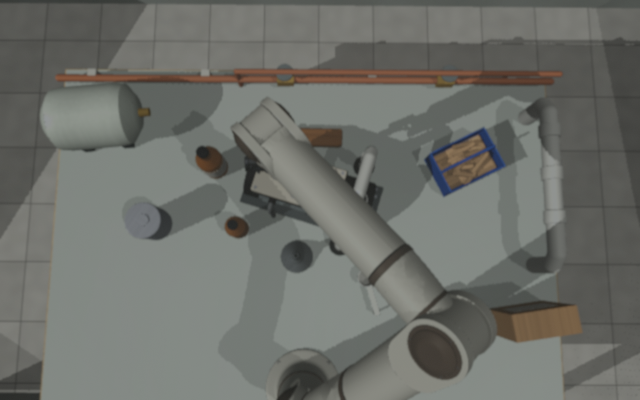

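Emit:
move_arm(motion=[[[0.0015,0.0025,0.02,0,0,0,0],[0,0,0.022,0,0,0,0],[0,0,0,0,0,0,0]]], newtons=40)

```text
time: 5.1
tcp_pos: [584.1, 66.7, 217.3]
tool_rot: [[-0.071, 0.997, -0.003], [0.997, 0.071, -0.001], [-0.001, -0.003, -1.0]]
ft_force: [-0.8, -0.2, -0.6]
gripper_width: 85.5
```

```bash
python3 st.py 582 66 214
```

```text
5.1 [ 0.709  0.754 -1.304  1.708  0.757  1.292  0.882] [584.1  66.7 217.3] jaw 94.1 [-0.003 -0.001 -1.   ] F [-0.8 -0.2 -0.6] M [-0.03  0.02  0.02] w 85.5
tool delta [-0.5 -2.1  3.3]
```

Emit:
move_arm(motion=[[[0,-0.002,0.003,0,0,0,100],[0,0,0,0,0,0,130],[0,0,0,0,0,0,160],[0,0,0,0,0,0,160],[0,0,0,0,0,0,160]]], newtons=40)

```text
time: 5.6
tcp_pos: [583.5, 68.0, 217.2]
tool_rot: [[-0.071, 0.997, 0.001], [0.997, 0.071, 0.001], [0.0, 0.002, -1.0]]
ft_force: [-0.3, 0.9, 2.7]
gripper_width: 38.5
```

```bash
python3 st.py 582 66 214
```

```text
5.6 [ 0.711  0.752 -1.307  1.713  0.758  1.286  0.879] [583.5  68.  217.2] jaw 94.1 [ 0.001  0.001 -1.   ] F [-0.3  0.9  2.7] M [ 0.14 -0.02  0.01] w 38.5
tool delta [-1.9 -1.7  3.2]
```

Emit:
move_arm(motion=[[[0,0,0.003,0,0,0,170],[0,0,0.003,0,0,0,170],[0,0,0,0,0,0,170]]], newtons=50)

```text
time: 5.9
tcp_pos: [583.5, 67.9, 210.3]
tool_rot: [[-0.072, 0.997, 0.001], [0.997, 0.072, 0.001], [0.001, 0.001, -1.0]]
ft_force: [0.7, 1.8, 3.1]
gripper_width: 38.2
```

Emit:
move_arm(motion=[[[0,0,0.003,0,0,0,170],[0,0,0.002,0,0,0,170],[0,0,0,0,0,0,170]]])

```text
time: 6.2
tcp_pos: [583.9, 68.1, 209.4]
tool_rot: [[-0.071, 0.997, 0.003], [0.997, 0.071, -0.001], [-0.001, 0.003, -1.0]]
ft_force: [-7.9, -2.8, 29.0]
gripper_width: 37.9
```

Emit:
move_arm(motion=[[[0,0,-0.003,0,0,0,170],[0,0,-0.001,0,0,0,110],[0,0,0,0,0,0,110],[0,0,0,0,0,0,110]]])

```text
time: 6.6
tcp_pos: [582.6, 66.7, 208.4]
tool_rot: [[-0.071, 0.997, -0.001], [0.997, 0.071, -0.001], [-0.001, -0.002, -1.0]]
ft_force: [-0.1, 0.3, -0.6]
gripper_width: 48.8
```

```bash
python3 st.py 582 66 211
python3 - <<'E'
from h import *
im=env.capture("side");crop("s",im,265,130,110,80,7,"pics/side3.png")
E
```

```text
6.6 [ 0.708  0.76  -1.297  1.721  0.766  1.275  0.874] [582.6  66.7 208.4] jaw 94.1 [-0.001 -0.001 -1.   ] F [-0.1  0.3 -0.6] M [ 0.01  0.05 -0.04] w 48.8
tool delta [-0.7 -0.7 -2.6]
```

View pics/side3.png

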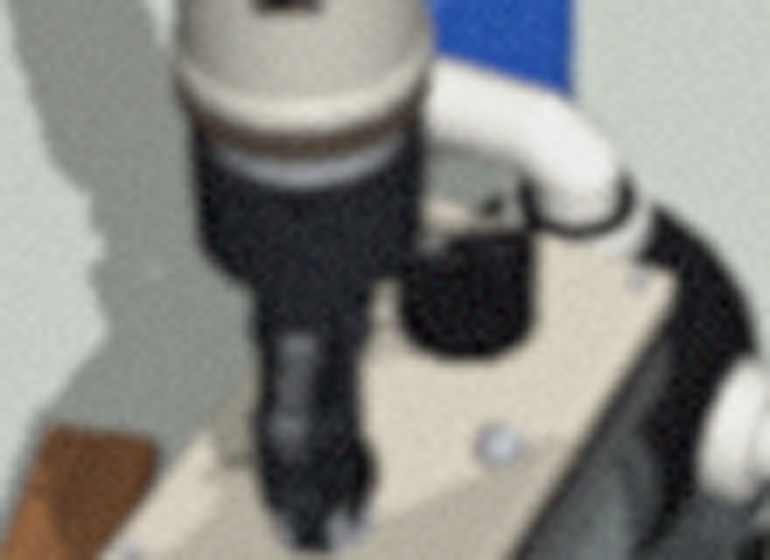

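Emit:
move_arm(motion=[[[0,-0.001,-0.003,0,0,0,150],[0,0,0,0,0,0,170],[0,0,0,0,0,0,170],[0,0,0,0,0,0,170]]], newtons=40)

```text
time: 7.05
tcp_pos: [581.9, 67.5, 212.1]
tool_rot: [[-0.072, 0.997, -0.0], [0.997, 0.072, 0.0], [0.0, -0.0, -1.0]]
ft_force: [1.2, 2.3, -4.1]
gripper_width: 38.5
```

Emit:
move_arm(motion=[[[0,0,0,0,0,0.045,170],[0,0,0,0,0,0.045,170],[0,0,0,0,0,0.045,170]]])

```text
time: 7.35
tcp_pos: [582.0, 68.2, 212.5]
tool_rot: [[0.35, 0.937, 0.0], [0.937, -0.35, 0.001], [0.001, -0.0, -1.0]]
ft_force: [-0.7, 2.9, 2.2]
gripper_width: 38.3
```

Emit:
move_arm(motion=[[[0,0,0,0,0,0.045,170],[0,0,0,0,0,0.045,170],[0,0,0,0,0,0.015,170],[0,0,0,0,0,0,170]]])

```text
time: 7.75
tcp_pos: [582.2, 68.7, 213.6]
tool_rot: [[0.63, 0.776, 0.001], [0.776, -0.63, 0.001], [0.001, 0.001, -1.0]]
ft_force: [-0.2, 3.2, 3.7]
gripper_width: 38.6
```

```bash
python3 st.py 582 66 211
```

```text
7.75 [ 0.646  0.647 -1.149  1.721  0.632  1.198  0.217] [582.2  68.7 213.6] jaw 50.9 [ 0.001  0.001 -1.   ] F [-0.2  3.2  3.7] M [0.6  0.31 0.01] w 38.6
tool delta [-2.2  1.6  2.6]
```

Emit:
move_arm(motion=[[[0,0,-0.003,0,0,0,170],[0,0,-0.002,0,0,0,170],[0,0,0,0,0,0,170]]])

```text
time: 8.05
tcp_pos: [582.0, 68.6, 216.4]
tool_rot: [[0.629, 0.777, -0.0], [0.777, -0.629, 0.003], [0.002, -0.002, -1.0]]
ft_force: [4.1, 7.2, -8.0]
gripper_width: 38.9
```

Emit:
move_arm(motion=[[[0,0,0,0,0,0,60],[0,0,0,0,0,0,0],[0,0,0,0,0,0,0],[0,0,-0.02,0,0,0,0],[0,0,-0.04,0,0,0,0]]])

```text
time: 8.55
tcp_pos: [580.3, 65.5, 275.2]
tool_rot: [[0.631, 0.776, -0.006], [0.776, -0.631, -0.001], [-0.005, -0.004, -1.0]]
ft_force: [1.0, -0.1, -0.4]
gripper_width: 85.3
```

Emit:
move_arm(motion=[[[0,0,-0.05,0,0,0,0],[-0.04,-0.02,-0.02,0,0,0,0],[-0.04,-0.02,0,0,0,0,0],[0,0,0,0,0,0,0]]])

```text
time: 8.95
tcp_pos: [496.8, 24.2, 346.4]
tool_rot: [[0.637, 0.77, -0.004], [0.77, -0.637, -0.007], [-0.008, 0.001, -1.0]]
ft_force: [-0.1, -0.1, -0.7]
gripper_width: 85.4
```

```bash
python3 st.py 549 -43.5 250;  python3 - <<'E'
from h import *
for n,b in(("top",(240,135,110,80)),("side",(265,130,110,80))):
    im=env.capture(n);x,y,w,h=b;cv2.imwrite(f"pics/{n}4f.png",im);crop(n,im,x,y,w,h,7,f"pics/{n}4.png")
E
```

```text
8.95 [ 1.025  0.373 -1.404  1.753  0.383  1.347  0.421] [496.8  24.2 346.4] jaw 50.4 [-0.004 -0.007 -1.   ] F [-0.1 -0.1 -0.7] M [-0.06 -0.02 -0.01] w 85.4
tool delta [-18.1  83.3  96.7]
```

View pics/side4.png

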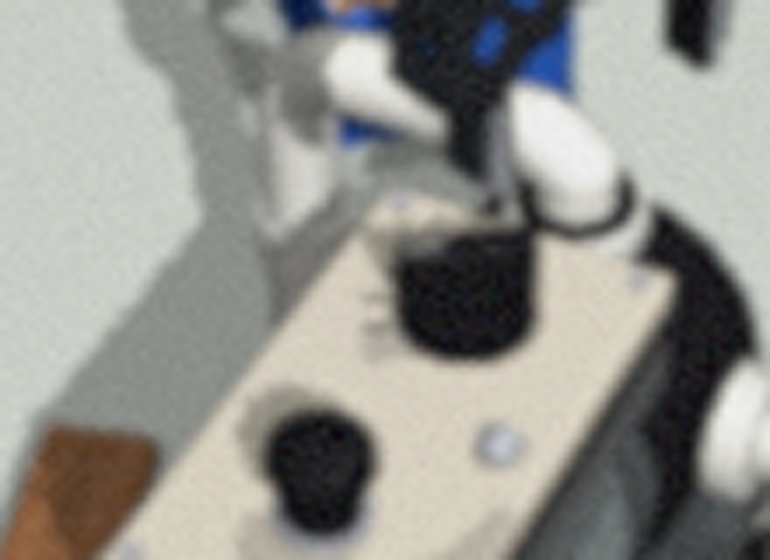

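Run:
```python
from h import *
a=cv2.imread("pics/side0.png");b=cv2.imread("pics/side4f.png")
for im in(a,b):
    g=cv2.cvtColor(im,cv2.COLOR_BGR2GRAY);r=np.zeros_like(g);r[183:212,298:324]=1
    n,l,st,ce=cv2.connectedComponentsWithStats(((g<60)&(r>0)).astype(np.uint8));i=1+st[1:,4].argmax();print(st[i],ce[i])
```

```text
[303 189  15  17 189] [310.22222222 196.73015873]
[303 189  15  17 190] [310.18421053 196.72631579]
```

Emit:
move_arm(motion=[[[-0.009,0.0415,0,0,0,0,0],[-0.009,0.0415,0,0,0,0,0],[0,0,0,0,0,-0.047,0],[0,0,0,0,0,-0.047,0],[0,0,0,0,0,-0.047,0]]])

```text
time: 9.55
tcp_pos: [554.9, -34.3, 347.0]
tool_rot: [[0.23, 0.973, 0.0], [0.973, -0.23, 0.002], [0.002, -0.0, -1.0]]
ft_force: [-0.2, -0.0, -0.0]
gripper_width: 85.2
```

Emit:
move_arm(motion=[[[0,0,0,0,0,-0.047,0],[0,0,0,0,0,-0.047,0],[0,0,0,0,0,-0.047,0],[0,0,0,0,0,-0.047,0],[0,0,0,0,0,0,0]]])

```text
time: 10.05
tcp_pos: [554.6, -34.2, 346.9]
tool_rot: [[-0.347, 0.938, -0.0], [0.938, 0.347, 0.002], [0.002, 0.0, -1.0]]
ft_force: [0.6, -0.4, -0.4]
gripper_width: 85.3
```

```bash
python3 st.py 549 -43.5 250
```

```text
10.05 [ 1.015  0.627 -1.489  1.625  0.626  1.478  1.404] [554.6 -34.2 346.9] jaw 110.3 [-0.     0.002 -1.   ] F [ 0.6 -0.4 -0.4] M [ 0.05  0.   -0.02] w 85.3
tool delta [-6.9 -8.5 96.9]
```

Emit:
move_arm(motion=[[[-0.007,-0.0085,0.02,0,0,0,60],[0,0,0.04,0,0,0,60],[0,0,0.03,0,0,0,60],[0,0,0,0,0,0,60]]])

```text
time: 10.45
tcp_pos: [546.2, -45.3, 253.5]
tool_rot: [[-0.342, 0.94, -0.006], [0.94, 0.342, 0.0], [0.003, -0.006, -1.0]]
ft_force: [0.2, 0.5, 0.0]
gripper_width: 65.4
```

```bash
python3 st.py 549 -43.5 215
python3 - <<'E'
from h import *
for n,b in(("side",(265,130,110,80)),):
    im=env.capture(n);x,y,w,h=b;crop(n,im,x,y,w,h,7,f"pics/{n}5.png")
E
```

```text
10.45 [ 1.008  0.694 -1.413  1.762  0.705  1.329  1.354] [546.2 -45.3 253.5] jaw 110.0 [-0.006  0.    -1.   ] F [0.2 0.5 0. ] M [-0.02  0.01  0.04] w 65.4
tool delta [ 0.7  3.5 38.5]
```

View pics/side5.png

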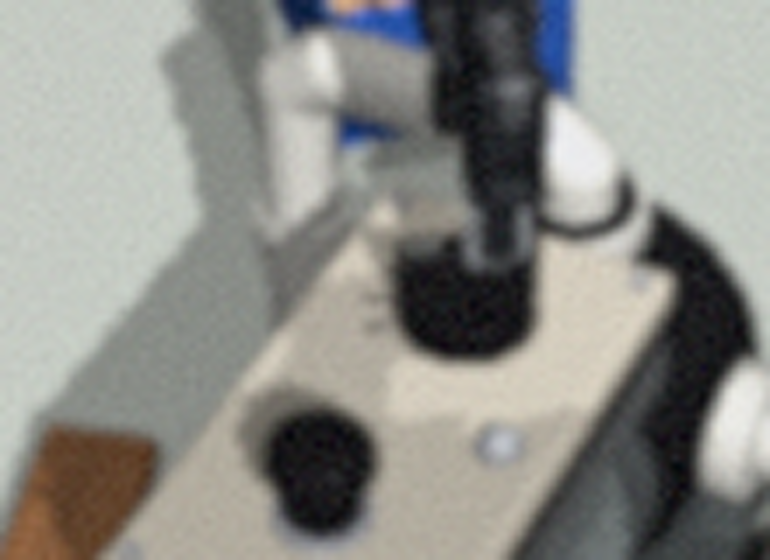

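Emit:
move_arm(motion=[[[0,0.001,0.02,0,0,0,60],[0,0,0.014,0,0,0,60],[0,0,0,0,0,0,60]]])

```text
time: 10.8
tcp_pos: [548.8, -44.8, 222.8]
tool_rot: [[-0.343, 0.939, -0.001], [0.939, 0.343, 0.0], [0.0, -0.001, -1.0]]
ft_force: [0.9, -0.3, -0.6]
gripper_width: 65.6
```

```bash
python3 st.py 549 -43.5 215
```

```text
10.8 [ 0.986  0.721 -1.377  1.794  0.743  1.277  1.331] [548.8 -44.8 222.8] jaw 110.1 [-0.001  0.    -1.   ] F [ 0.9 -0.3 -0.6] M [0.01 0.04 0.03] w 65.6
tool delta [1.1 0.7 7.8]
```

Emit:
move_arm(motion=[[[0.001,0.001,0.007,0,0,0,120],[0,0,0,0,0,0,200],[0,0,0,0,0,0,240],[0,0,0,0,0,0,240],[0,0,0,0,0,0,240]]], newtons=40)

```text
time: 11.3
tcp_pos: [549.7, -42.9, 217.1]
tool_rot: [[-0.344, 0.939, 0.001], [0.939, 0.344, 0.001], [0.0, 0.001, -1.0]]
ft_force: [-1.5, 2.4, 4.5]
gripper_width: 13.0
```

```bash
python3 st.py 549 -43.5 215
```

```text
11.3 [ 0.979  0.727 -1.37   1.8    0.75   1.266  1.325] [549.7 -42.9 217.1] jaw 110.1 [ 0.001  0.001 -1.   ] F [-1.5  2.4  4.5] M [0.4  0.43 0.01] w 13.0
tool delta [-0.4 -0.8  2.1]
```

Emit:
move_arm(motion=[[[0,0,0,0,0,0,255],[0,0,0,0,0,0.045,255],[0,0,0,0,0,0.045,255],[0,0,0,0,0,0.045,255],[0,0,0,0,0,0,255]]], newtons=80)

```text
time: 11.8
tcp_pos: [549.6, -43.0, 217.2]
tool_rot: [[0.074, 0.997, 0.001], [0.997, -0.074, -0.0], [-0.0, 0.001, -1.0]]
ft_force: [-2.1, 3.0, 5.1]
gripper_width: 12.5
```

```bash
python3 st.py 549 -43.5 215
```

```text
11.8 [ 0.948  0.655 -1.283  1.801  0.674  1.214  0.96 ] [549.6 -43.  217.2] jaw 85.8 [ 0.001 -0.    -1.   ] F [-2.1  3.   5.1] M [ 0.58  0.55 -0.04] w 12.5
tool delta [-0.6 -0.6  2.2]
```

Emit:
move_arm(motion=[[[0,0,0,0,0,0.045,255],[0,0,0,0,0,0.045,255],[0,0,0,0,0,0.045,255],[0,0,0,0,0,0.01,255],[0,0,0,0,0,0,255]]])

```text
time: 12.3
tcp_pos: [549.6, -43.0, 217.2]
tool_rot: [[0.501, 0.865, 0.0], [0.865, -0.501, -0.0], [-0.0, 0.0, -1.0]]
ft_force: [-2.9, 2.0, 6.4]
gripper_width: 12.1
```

```bash
python3 st.py 549 -43.5 215
```

```text
12.3 [ 0.904  0.587 -1.185  1.801  0.593  1.166  0.574] [549.6 -43.  217.2] jaw 59.9 [ 0. -0. -1.] F [-2.9  2.   6.4] M [ 0.37  0.74 -0.02] w 12.1
tool delta [-0.7 -0.3  2.2]
```

Emit:
move_arm(motion=[[[0,0,0,0,0,0.045,255],[0,0,0,0,0,0.045,255],[0,0,0,0,0,0.045,255],[0,0,0,0,0,0,255]]])

```text
time: 12.7
tcp_pos: [549.5, -43.0, 217.2]
tool_rot: [[0.814, 0.58, 0.0], [0.58, -0.814, -0.001], [-0.0, 0.001, -1.0]]
ft_force: [-1.1, 2.3, 6.3]
gripper_width: 12.1
```

```bash
python3 st.py 549 -43.5 215
```

```text
12.7 [ 0.852  0.531 -1.088  1.803  0.519  1.13   0.207] [549.5 -43.  217.2] jaw 35.5 [ 0.    -0.001 -1.   ] F [-1.1  2.3  6.3] M [0.43 0.87 0.17] w 12.1
tool delta [-0.7  0.1  2.2]
```

Emit:
move_arm(motion=[[[0,0,0,0,0,0.008,255],[0,0,0,0,0,0,255]]])

```text
time: 12.9
tcp_pos: [549.5, -43.0, 217.2]
tool_rot: [[0.827, 0.563, -0.0], [0.563, -0.827, -0.0], [-0.0, 0.0, -1.0]]
ft_force: [-3.1, 1.3, 8.9]
gripper_width: 12.0
```

```bash
python3 st.py 549 -43.5 215
python3 - <<'E'
from h import *
for n,b in(("side",(265,130,110,80)),("top",(240,135,110,80))):
    im=env.capture(n);cv2.imwrite(f"pics/{n}6.png",im)
E
```

```text
12.9 [ 0.849  0.529 -1.083  1.803  0.516  1.128  0.189] [549.5 -43.  217.2] jaw 34.2 [-0. -0. -1.] F [-3.1  1.3  8.9] M [0.32 0.96 0.2 ] w 12.0
tool delta [-0.7  0.1  2.2]
```

View pics/top6.png

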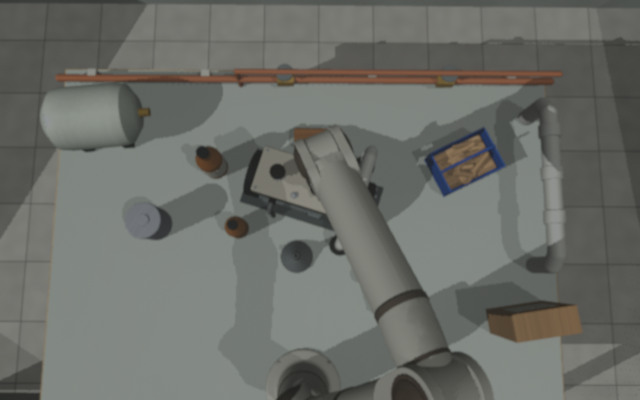

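View pics/side6.png

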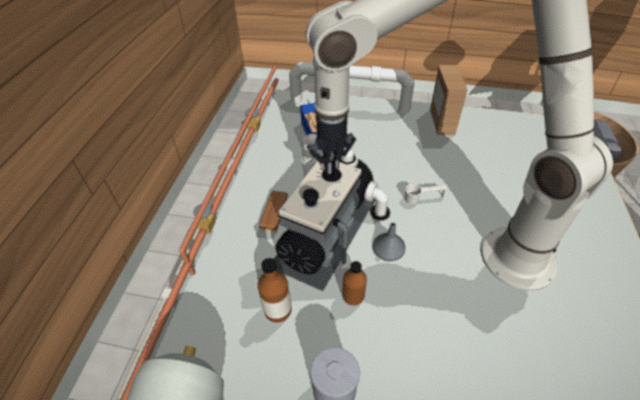

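Emit:
move_arm(motion=[[[0,0,0,0,0,0.005,255],[0,0,0,0,0,0,255],[0,0,0,0,0,0,255],[0,0,0,0,0,0,255],[0,0,0,0,0,0,255]]])

```text
time: 13.5
tcp_pos: [549.5, -43.0, 217.2]
tool_rot: [[0.835, 0.55, -0.0], [0.55, -0.835, -0.0], [-0.0, 0.0, -1.0]]
ft_force: [-4.0, 2.5, 8.5]
gripper_width: 12.3
```

```bash
python3 st.py 549 -43.5 215;python3 st.py
```

```text
13.5 [ 0.848  0.527 -1.08   1.803  0.513  1.127  0.176] [549.5 -43.  217.2] jaw 33.4 [-0. -0. -1.] F [-4.   2.5  8.5] M [0.39 0.99 0.24] w 12.3
tool delta [-0.7  0.1  2.2]
13.5 [ 0.848  0.527 -1.08   1.803  0.513  1.127  0.176] [549.5 -43.  217.2] jaw 33.4 [-0. -0. -1.] F [-4.   2.5  8.5] M [0.39 0.99 0.24] w 12.3
```

Run:
```python
from h import *
a=cv2.imread("pics/side0.png");b=cv2.imread("pics/side6.png")
for im in(a,b):
    g=cv2.cvtColor(im,cv2.COLOR_BGR2GRAY);r=np.zeros_like(g);r[183:212,298:324]=1
    n,l,st,ce=cv2.connectedComponentsWithStats(((g<60)&(r>0)).astype(np.uint8));i=1+st[1:,4].argmax();print(st[i],ce[i])
for nm,(x,y,w,h) in dict(tall=(255,258,40,65),short=(338,260,30,47),can=(308,345,55,55),funnel=(368,220,42,42),scoop=(400,178,50,30),brush=(258,190,30,42)).items():
    A=a[y:y+h,x:x+w].astype(np.float32).mean(2);B=b[y:y+h,x:x+w].astype(np.float32).mean(2)
    print(nm,cv2.phaseCorrelate(A,B))
env.sign_off()
```

```text
[303 189  15  17 189] [310.22222222 196.73015873]
[303 189  15  17 198] [310.06060606 196.57070707]
tall ((-0.13068321274317185, 0.029815644066353286), 1.0201286011272006)
short ((-0.05922559789518722, 0.029817578865245054), 0.9988452020618651)
can ((0.023149908729269697, 0.01232131287783389), 1.0023017432954577)
funnel ((0.4452317534321928, 0.5404059879478105), 1.0470309467080199)
scoop ((0.2842340194430264, -0.23620507044485706), 0.742366392771403)
brush ((-0.078292892438526, 0.48094848373505883), 0.9980778722409849)
the job is handed in; nothing more can be done
```

The job is handed in at about 13.5 s, with the gripper still holding the selector in the prime position against its spring. I got no verdict back.

- **Stop head:** I gripped it and pushed it down about 8 mm to the bottom. The measured force peaked at about 29 N, above the 20 N you gave as harmless. I opened the fingers so it could latch; they hid the head, so I did not see the latch directly. I then gripped it again, twisted it clockwise 0.75 rad, followed it up and released it. Afterwards its outline in the side picture matched the starting one to within 0.2 px, so it is back out.
- **Selector:** I gripped the bar at its off position, about +19.5° in the world frame, and turned it clockwise past both click stops. At hand-in the gripper had turned 76.7° (1.34 rad) from where it took hold. It was holding 0.24 N m with an 80 N grip, within the expected 0.1 to 0.25 N m. The selector's own angle comes from the gripper's turn and the moment, because the arm blocked the cameras' view of the bar.
- **Bystanders:** In the side picture the bottles, canister, funnel, scoop and brush shifted by about 0.7 px or less. The scoop's match was weak (0.74), and I put the small shifts down to arm shadows. I checked the basket only by eye in the top picture, where it looks unmoved.

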